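# Show the signet ring's face to the bench inspection camera

### The job

Start the inspection camera by pushing the plunger on its foot right down to its stop and letting it spring back. Then lift the half-made signet ring by its hoop out of the wooden ring block and hold it up to the lens for inspection: the square face turned squarely to the lens, 70 mm in front of it on the barrel's axis, with the hoop lying level across the picture. Do not touch the camera's barrel or lens, leave the two head blanks in their pockets and the other things where they are, and finish with the gripper still holding the ring there.

Things in the scene. Friction and masses are not known exactly. Their poses are not given: they have to be found in the camera images.
- signet_ring: Half-made gold signet ring, 28 mm tall, standing face down in a pocket of the ring block. Origin: centre of its square face (14 x 14 mm, the underside now); z runs from the face up through the hoop. Head 8 mm thick; hoop above it 23 mm across along y, 4 mm thick along x, widest 16 mm above the face. Grip the hoop across y. 15 g.
- hoop_top (a point): Point on top of the ring's hoop, 28 mm along the ring's z from the face. Axes as the ring's.
- ring_block: Fixed hardwood block, 132 (x) x 48 (y) x 22 mm. Origin: centre of the underside. Three square pockets, 16.5 mm wide and 6 mm deep, at x = -40, 0 and +40 mm on its middle line. The ring stands in one of them with its hoop along the block's y; the two head blanks fill the others.
- head_blank_1: Loose square brass head blank (14 x 14 x 12 mm, no hoop) in a pocket of the ring block, standing 6 mm above the block. Origin: centre of the underside. Leave it there.
- head_blank_2: A second head blank like head_blank_1, in another pocket. Leave it there.
- camera_head: Fixed barrel of the inspection camera: 45 mm thick, 106 mm long, in a yoke on the camera's foot, looking up at 60 degrees from level and towards the robot. Origin: centre of the lens front, 140 mm above the table. Its -x axis points out of the lens along the barrel's axis, +x back into the camera; y is level, left-right in the picture. Must not be touched.
- focus (a point): The point in the air where the ring's square face belongs: on the barrel's axis, 70 mm in front of the lens. Axes as camera_head's.
- camera_foot: Fixed cast foot of the camera, 130 (x) x 140 (y) mm plate, top 18 mm above the table. Origin: middle of its underside; -x is the front, towards the robot. The barrel stands on its +y half (y = +32 mm), up to 150 mm high; the plunger is on its -y half at x = -42, y = -46 mm.
- plunger_top (a point): Centre of the top of the plunger's round dark steel head, 29 mm across, 57 mm above the table when up. Pushed straight down from above; it moves with the head.
- plunger (a joint): Travel of the spring plunger in m: 0 up, 0.010 fully down at its stop. The spring needs 2 N to start and 6 N at the stop, and brings it back up.
- ring_mandrel: Fixed steel ring mandrel in its stand, an obstacle that never moves: round base 83 mm across, 90 mm in -y from this origin; from there the mandrel slants up towards +y, and its wooden handle ends 317 mm above the table, 130 mm in +y from this origin and 30 mm in +x. Go round its front (robot side) or high over it.
- rubber_wheel: Black rubber polishing wheel with a white hub on a short steel arbor, 43 x 22 x 22 mm, lying beside the ring block at its +y side. A bystander. Origin: centre of its underside.
- brass_bar: Short piece of square brass bar, 8 x 24 x 6 mm, lying beside the ring block at its -y side. A bystander. Origin: centre of its underside.
- copper_ring: Copper ring blank with a round disc, 24 x 21 x 17 mm, on the steel bench block at the left. A bystander, not the signet ring.

How it is judged:
On the way, in this order (a step that is already met when the one before it is completed fails the run):
1. the camera's plunger is pushed down to its stop (value of joint plunger above 0.0088 m), for 0.1 s.
2. the plunger is back up and the ring is lifted clear of the block in the fingers (value of joint plunger below 0.003 m and height (world z) of signet_ring above 0.06 m and contact force between signet_ring and the fingers above 0.3 N and contact force between signet_ring and ring_block below 0.05 N), for 0.2 s.
At the end, for the whole second after the job is handed in: The fingers hold the ring still in the air, touching nothing else: face centre within 10 mm of the focus point, facing the lens, square to its axis within 0.17 rad, ring y along camera y within 0.2 rad; plunger up; head blanks within 20 mm of their places (distance between signet_ring and focus below 0.01 m and angle between the z axis of signet_ring and the x axis of camera_head, either way round below 0.17 rad and x of hoop_top in the frame of focus below -0.012 m and angle between the y axis of signet_ring and the y axis of camera_head, either way round below 0.2 rad and height (world z) of signet_ring above 0.15 m and contact force between signet_ring and the fingers above 0.3 N and contact force between signet_ring and camera_head below 0.05 N and contact force between signet_ring and camera_foot below 0.05 N and linear speed of signet_ring below 0.02 m/s and angular speed of signet_ring below 0.2 rad/s and value of joint plunger below 0.003 m and distance of each of head_blank_1, head_blank_2 from where it was at the start of the episode below 0.02 m); the arm keeps its last pose, push and grip.
It fails at once if the camera's barrel or lens is touched (contact force between camera_head and anything else above 1 N).
It fails at once if a head blank is lifted or pushed out of its pocket (distance of any of head_blank_1, head_blank_2 from where it was at the start of the episode above 0.02 m).
It fails at once if another thing on the bench is moved more than 30 mm (distance of any of brass_bar, copper_ring, rubber_wheel from where it was at the start of the episode above 0.03 m).
It also fails if it takes over 58 s, if anything falls off the work surface, if the arm or the gripper's body presses on something with over 40 N, if the wrist force passes 120 N, or if a joint passes its speed limit or range.

### The arm

A 6-joint arm with a two-finger parallel gripper is mounted at the origin on a cart in front of the work surface, level with it; the furniture and walls round the work are solid. World frame = base frame: x ahead of the robot, y to its left, z up, the work surface at z = 0. Lengths are in m, angles in rad, forces in N, time in s.
With the tool pointing down it reaches from about 0.2 to 0.875 m from the base axis. Payload 3.4 kg.
Tool frame: the origin (TCP) lies at the centre of the arm's flange, where the gripper is bolted on; the fingertips stand 199 mm ahead of it and the grasp point (between the pads) lies 180 mm ahead of it; z points along the fingers, y is the line along which they close (so a half turn about z gives the same grasp; the last joint's range is limited). The gripper opens to 94 mm and grips with 3 to 60 N. Pads are 16 mm wide; open, the fingers measure 119 mm over their backs; the gripper's body (75 mm by 177 mm) begins 78 mm behind the grasp point.
Start: joints at [-1.293, 0.276, 1.505, -0, 1.361, -0.121], TCP at [0.223, -0.53, 0.405] pointing down, gripper open.
Joint ranges: [-2.89, 2.89], [-0.75, 2.08], [0.22, 2.7], [-1.18, 4.32], [0.11, 2.71], [-2.7, 2.7]. Speed limits (rad/s): [2.57, 2.57, 3.14, 3.14, 3.14, 3.14].

### API

Orientations are given as a 3x3 rotation matrix whose columns are the frame's x, y, z axes.
In Python, from workcell import robot gives the robot as it stands.
- The arm moves only by the tool jog_arm, never from a script. Its argument "increments" is a list of rows, each a list of 3 entries, a list of its own where there are three numbers: the closure, from -1 (fully open) to 1 (shut), then the shift along the world's x, y, z in cm, then the turn, a rotation vector about the world's x, y, z in degrees. A call has 1 to 12 rows; each row shifts and turns the commanded pose from where the row before left it; what a row does not reach is not made up. A row lasts 1/8 s, in which the tool goes at most 62.5 mm and 10.7 degrees, less where a joint would pass 70% of its speed; a pose out of reach is approached as far as the arm can. A call with a gripper value outside its range is refused whole. The fingers move at their own pace and stop on an object; "newtons" is the grip in N (left out, the last holds). Time passes only in rows, so rows that do not move let the fingers close. It gives the time, the measured TCP pose, the force, the opening and the grip force at its end, in the units of the state.
- robot.read_state(): the state, without advancing time (a new reading comes with each control period).
- robot.grab_frame(name): name is "side" or "top"; returns a dict with "image" (480x640x3 uint8, blue, green, red), "intrinsics" (3x3 intrinsics, pixels), "eye" and "attitude" of the camera in the world. Camera axes: x right, y down, z forward; pixel columns grow to the right and rows downward; lengths in m; the calibration is good to about 2 mm. A picture is of the moment at which its call begins. There is no depth.
- robot.job_done(): hands the job in; it is judged then, once.
The state is a dict: "t": time; "joint_positions": joint angles; "qd": joint speeds; "tau": joint torques, N m; "eef_pos": TCP position; "tcp_rot": TCP orientation; "force": force on the tool from outside, world axes, zero at the start; "moment": the same for the moment, N m; "grip_width": opening from 0.0 (shut) to 1.0 (fully open); "grasp_force": force on a finger pad.
Only numpy, scipy, OpenCV 4.12 (cv2) and the standard library are available. Lean on these libraries where they do the work, as an engineer would, in place of code of your own. Each camera call takes 0.05 s, during which the arm holds its last target. There are 200 camera calls.

## Working session

There is one attempt and no reset: what is moved stays moved. The work goes in short steps, Python scripts to look and compute and a tool call to move; the robot and the scene stay as the last step left them, time stands still between calls to the robot, and variables do not carry over. Pictures are saved under pics/ and viewed, at most 10 in all, crops included, and the job is handed in when it is done.

Besides the shell and the picture viewer there is one more tool, called after ">>>" by a JSON object that holds its "method" and its "body", one argument or row to a line. jog_arm: Moves the arm, as the interface text tells. Its arguments: {"type":"object","properties":{"increments":{"type":"array"},"newtons":{"type":"number"}},"required":["increments"]}

```bash
mkdir -p pics; python3 - <<'E'
from workcell import robot
import cv2,pickle
for n in("top","side"):
    f=robot.grab_frame(n); cv2.imwrite(f"pics/{n}0.png",f["image"]); pickle.dump(f,open(f"{n}.pkl","wb"))
    print(n,f["intrinsics"],f["eye"],f["attitude"])
print(robot.read_state())
E
```

```text
top [[559.15035091   0.         321.54425498]
 [  0.         559.15035091 238.38723974]
 [  0.           0.           1.        ]] [0.37259817 0.16227566 1.35800217] [[ 0.01016718 -0.99341406  0.1141277 ]
 [-0.99993073 -0.01077743 -0.00473126]
 [ 0.00593011 -0.11407169 -0.99345482]]
side [[481.26264064   0.         319.44126101]
 [  0.         481.26264064 232.02870364]
 [  0.           0.           1.        ]] [0.28865345 1.12577422 0.58782372] [[-0.97161142 -0.11886223  0.20455568]
 [-0.23530444  0.39576403 -0.88769513]
 [ 0.02455764 -0.91062759 -0.41249766]]
{'t': 0.1, 'joint_positions': array([-1.29297898e+00,  2.76525922e-01,  1.50597879e+00,  3.76764954e-05,
        1.36067599e+00, -1.20968916e-01]), 'qd': array([ 1.16521207e-03, -6.45769278e-05, -7.13135877e-04, -5.46277552e-05,
        2.13918068e-03,  9.31153879e-04]), 'tau': array([ 1.69609044e-03, -4.05454803e+01, -2.37780958e+01,  7.04892981e-02,
        2.99574668e-02, -5.02351133e-05]), 'eef_pos': array([ 0.22324259, -0.52970544,  0.40390536]), 'tcp_rot': array([[ 9.21536077e-01,  3.88292542e-01, -4.00099537e-04],
       [ 3.88292682e-01, -9.21534823e-01,  1.53726457e-03],
       [ 2.28202712e-04, -1.57200048e-03, -9.99998738e-01]]), 'force': array([ 0.72971133, -0.49319533,  0.19615917]), 'moment': array([-0.01263961, -0.01167402, -0.00420029]), 'grasp_force': 0.0, 'grip_width': 1.0002367080583436}
```

View pics/top0.png

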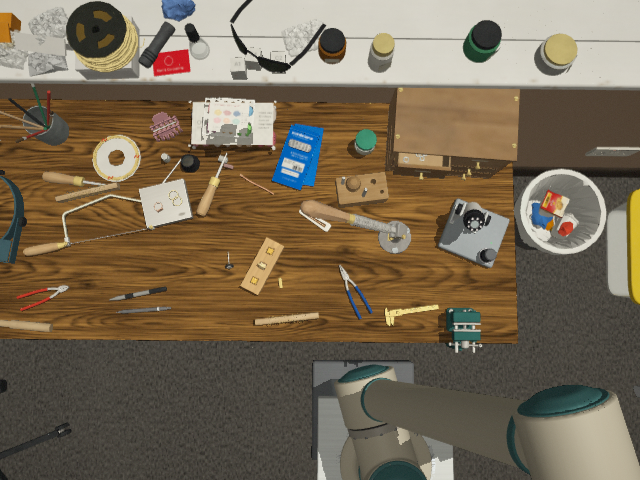

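View pics/side0.png

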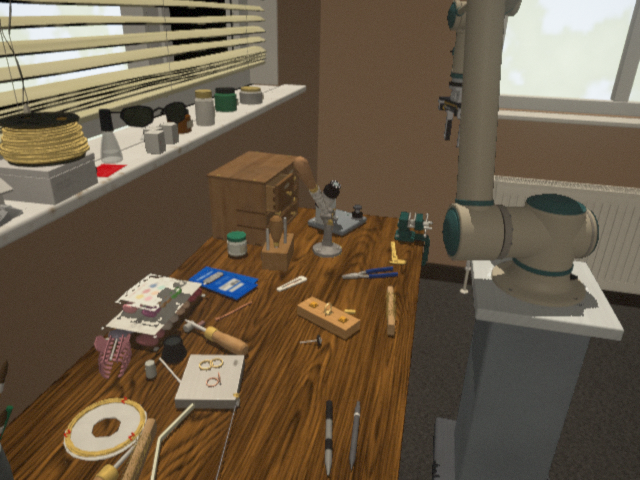

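The top view shows the ring block at about (262,265), the camera on its foot at (473,232) with the plunger near (487,256), and the mandrel base at (395,237). I'll enlarge these areas.

```bash
python3 - <<'E'
import cv2,pickle,numpy as np
t=pickle.load(open("top.pkl","rb"))["image"];s=pickle.load(open("side.pkl","rb"))["image"]
def c(im,x,y,w,h,W,H): return cv2.resize(im[y:y+h,x:x+w],(W,H),interpolation=cv2.INTER_CUBIC)
a=c(t,222,230,80,70,400,350); b=c(t,430,190,90,80,393,350)
a2=c(s,290,290,80,50,400,250); b2=c(s,300,170,78,50,393,250)
cv2.imwrite("pics/mos.png",np.vstack([np.hstack([a,b]),np.hstack([a2,b2])]))
E
```

```text
(no output)
```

View pics/mos.png

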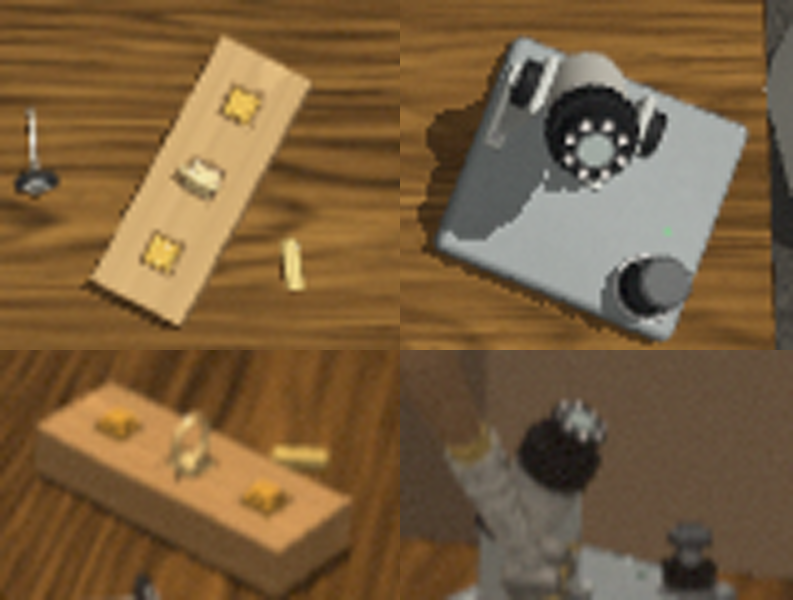

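The block mosaic shows the ring in the middle pocket at mosaic (200,177), with a blank at each side. The foot is rotated, with the plunger head at (668,285) and the lens at (597,150). Next I'll fit the poses.

```bash
cat > h.py <<'E'
import cv2,pickle,numpy as np
from scipy.optimize import least_squares
from scipy.spatial.transform import Rotation as R
F={n:pickle.load(open(n+".pkl","rb")) for n in("top","side")}
def proj(n,P):
    f=F[n]; p=(np.atleast_2d(P)-f["eye"])@f["attitude"]; q=p@f["intrinsics"].T; return q[:,:2]/q[:,2:]
def ray(n,uv,z):
    f=F[n]; d=f["attitude"]@np.linalg.solve(f["intrinsics"],[uv[0],uv[1],1]); return f["eye"]+d*(z-f["eye"][2])/d[2]
def unm(pts,x0,y0,s,ox=0,oy=0): p=np.array(pts,float); return (p-[ox,oy]+.5)/s-.5+[x0,y0]
def rect(n,uv,loc,z):
    def P(v): return np.c_[loc@R.from_euler('z',v[2]).as_matrix()[:2,:2].T+v[:2],np.full(len(loc),z)]
    c=ray(n,np.mean(uv,0),z)
    best=min((least_squares(lambda v:(proj(n,P(v))-uv).ravel(),[c[0],c[1],a]) for a in np.arange(-3,3.2,.5)),key=lambda r:r.cost)
    return best.x,best.cost**.5
E
python3 - <<'E'
from h import *
# block corners: x along long axis
uv=unm([(222,36),(311,82),(181,327),(90,281)],222,230,5)
loc=np.array([(66,24),(66,-24),(-66,-24),(-66,24)])/1e3
b,c=rect("top",uv,loc,.022); print("block",b,np.degrees(b[2]),c)
for h in(.022,.028): pass
print("blank tops",[ray("top",unm(p,222,230,5),.028) for p in((242,105),(162,252))],"ring",ray("top",unm((200,177),222,230,5),.025))
s=393/90
uv=unm([(520,40),(747,130),(667,340),(437,243)],430,190,s,400)
loc=np.array([(65,70),(65,-70),(-65,-70),(-65,70)])/1e3
f,c=rect("top",uv,loc,.018); print("foot",f,np.degrees(f[2]),c)
Rz=R.from_euler('z',f[2]).as_matrix(); o=np.array([f[0],f[1],0])
print("plunger model",o+Rz@[-.042,-.046,.057],"seen",ray("top",unm((668,285),430,190,s,400),.057))
L=ray("top",unm((597,150),430,190,s,400),.140); print("lens seen",L,"in foot",Rz.T@(L-o))
print("side lens proj",proj("side",L),"plunger",proj("side",o+Rz@[-.042,-.046,.057]))
# side block check
d=R.from_euler('z',b[2]).as_matrix()
print("side ring top",proj("side",[b[0],b[1],.044]),"mosaic",(proj("side",[b[0],b[1],.044])-[290,290]+.5)*5+[0,350])
print("side plunger mosaic",(proj("side",o+Rz@[-.042,-.046,.057])-[300,170]+.5)*393/78+[400,350],(proj("side",L)-[300,170]+.5)*393/78+[400,350])
E
```

```text
block [ 0.45865263  0.29789181 -0.46934094] -26.891254880457744 0.24974814516970972
blank tops [array([0.49471186, 0.27867353, 0.028     ]), array([0.42428849, 0.31516006, 0.028     ])] ring [0.4602934  0.29824629 0.025     ]
foot [ 0.54472142 -0.21215332 -0.38715107] -22.182122141040367 1.9473642948884478
plunger model [ 0.48846252 -0.23889161  0.057     ] seen [ 0.48753341 -0.2405251   0.057     ]
lens seen [ 0.54815715 -0.18061927  0.14      ] in foot [-0.00872429  0.03049733  0.14      ]
side lens proj [[334.68542507 183.79248579]] plunger [[356.71231187 205.71158575]]
side ring top [[327.32162876 303.37913603]] mosaic [[189.10814382 419.39568017]]
side plunger mosaic [[688.26203289 532.45068206]] [[577.28041092 422.01213994]]
```

>>> {"method": "jog_arm", "body": {
  "increments": [
    [1, [3.3, 3.6, 0], [0, 0, 2.8]],
    [1, [3.3, 3.6, 0], [0, 0, 2.8]],
    [1, [3.3, 3.6, 0], [0, 0, 2.8]],
    [1, [3.3, 3.6, 0], [0, 0, 2.8]],
    [1, [3.3, 3.6, 0], [0, 0, 2.8]],
    [1, [3.3, 3.6, 0], [0, 0, 2.8]],
    [1, [3.3, 3.6, -2.5], [0, 0, 2.8]],
    [1, [3.3, 3.6, -2.5], [0, 0, 2.8]],
    [1, [0, 0, -2.5], [0, 0, 0]],
    [1, [0, 0, 0], [0, 0, 0]]
  ],
  "newtons": 20
}}

```text
t: 1.35
eef_pos: [0.4869, -0.2409, 0.3276]
tcp_rot: [[0.703, 0.711, -0.005], [0.711, -0.703, 0.003], [-0.001, -0.005, -1.0]]
force: [-0.5, -0.1, 0.2]
grip_width: 0.008
grasp_force: 0.0
```

```bash
python3 - <<'E'
from workcell import robot
import cv2,numpy as np
s=robot.read_state();print(s["t"],s["eef_pos"],s["tcp_rot"],s["grip_width"],s["force"])
a=robot.grab_frame("top")["image"][130:310,400:560];b=robot.grab_frame("side")["image"][90:270,260:420]
cv2.imwrite("pics/hov.png",cv2.resize(np.hstack([a,b]),(800,450),interpolation=cv2.INTER_CUBIC))
E
```

```text
1.35 [ 0.48687869 -0.24087181  0.32760087] [[ 0.70307384  0.71110252 -0.0045156 ]
 [ 0.71111584 -0.7030694   0.00277239]
 [-0.00120333 -0.00516031 -0.99998596]] 0.008402674414640562 [-0.51248389 -0.12892211  0.23343053]
```

View pics/hov.png

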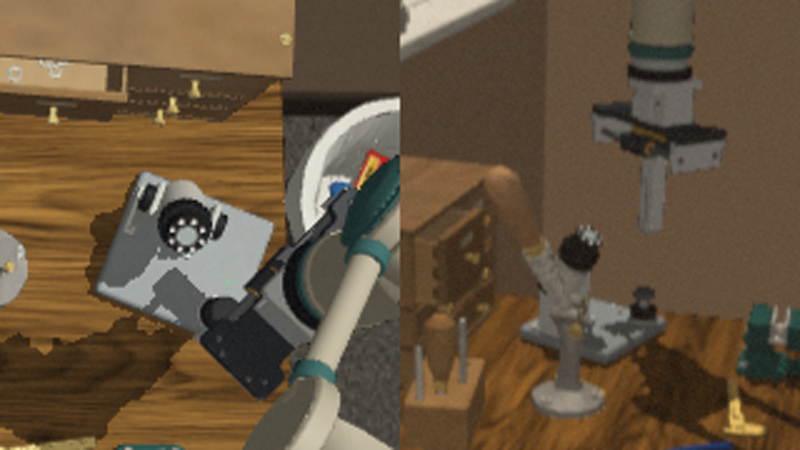

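The side crop shows the closed fingers centred over the plunger head at (645,295), and the body's long side runs clear of the lens. I'll press.

>>> {"method": "jog_arm", "body": {
  "increments": [
    [1, [0, 0, -2.5], [0, 0, 0]],
    [1, [0, 0, -2.5], [0, 0, 0]],
    [1, [0, 0, -1.3], [0, 0, 0]],
    [1, [0, 0, -0.5], [0, 0, 0]],
    [1, [0, 0, -0.5], [0, 0, 0]],
    [1, [0, 0, -0.5], [0, 0, 0]],
    [1, [0, 0, -0.2], [0, 0, 0]],
    [1, [0, 0, 0], [0, 0, 0]]
  ]
}}

```text
t: 2.45
eef_pos: [0.4877, -0.2422, 0.2503]
tcp_rot: [[0.704, 0.71, 0.001], [0.71, -0.704, -0.001], [0.0, 0.002, -1.0]]
force: [-1.0, -1.2, 3.8]
grip_width: 0.007
grasp_force: 2.0
```

>>> {"method": "jog_arm", "body": {
  "increments": [
    [1, [0, 0, -0.3], [0, 0, 0]],
    [1, [0, 0, -0.3], [0, 0, 0]],
    [1, [0, 0, -0.1], [0, 0, 0]],
    [1, [0, 0, 0], [0, 0, 0]]
  ]
}}

```text
t: 2.95
eef_pos: [0.4875, -0.2422, 0.2459]
tcp_rot: [[0.704, 0.71, 0.002], [0.71, -0.704, -0.002], [0.0, 0.003, -1.0]]
force: [-4.8, 1.1, 24.0]
grip_width: 0.005
grasp_force: 11.6
```

>>> {"method": "jog_arm", "body": {
  "increments": [
    [1, [0, 0, 0], [0, 0, 0]],
    [1, [0, 0, 4], [0, 0, 0]],
    [1, [0, 0, 5], [0, 0, 0]],
    [1, [-4.5, 0, 1], [0, 0, 10]],
    [1, [-5.5, 2, 1], [0, 0, 10]],
    [0.2, [-2, 5, 0], [0, 0, 10]],
    [0, [0, 6, 0], [0, 0, 10]],
    [-0.2, [0, 6, 0], [0, 0, 10]],
    [-0.2, [0, 6, 0], [0, 0, 10]],
    [-0.2, [0, 6, 0], [0, 0, 10]],
    [-0.2, [0, 6, 0], [0, 0, 10]],
    [-0.2, [0, 6, 0], [0, 0, 10]]
  ]
}}

```text
t: 4.45
eef_pos: [0.3664, 0.1901, 0.3522]
tcp_rot: [[-0.714, 0.7, -0.001], [0.7, 0.714, 0.0], [0.001, -0.001, -1.0]]
force: [1.0, -0.3, -0.1]
grip_width: 0.6
grasp_force: 0.0
```

>>> {"method": "jog_arm", "body": {
  "increments": [
    [-0.2, [3, 3.6, -1.5], [0, 0, 6]],
    [-0.2, [3, 3.6, -1.5], [0, 0, 6]],
    [-0.2, [3.2, 3.6, -2], [0, 0, 6]],
    [-0.2, [0, 0, 0], [0, 0, 0]],
    [-0.2, [0, 0, 0], [0, 0, 0]]
  ]
}}

```text
t: 5.08
eef_pos: [0.4584, 0.2958, 0.3018]
tcp_rot: [[-0.893, 0.45, -0.003], [0.45, 0.893, -0.001], [0.002, -0.003, -1.0]]
force: [-0.3, -0.2, -0.2]
grip_width: 0.598
grasp_force: 0.0
```

```bash
python3 - <<'E'
from workcell import robot
import cv2,numpy as np,math
s=robot.read_state();r=s["tcp_rot"];print(s["t"],s["eef_pos"],r,math.degrees(math.atan2(r[1,1],r[0,1])),s["joint_positions"])
a=robot.grab_frame("top")["image"][200:320,200:320];b=robot.grab_frame("side")["image"][230:350,270:390]
cv2.imwrite("pics/hov2.png",cv2.resize(np.hstack([a,b]),(800,400),interpolation=cv2.INTER_CUBIC))
E
```

```text
5.075 [0.45843687 0.29580141 0.30178074] [[-0.89286719  0.45030992 -0.00302594]
 [ 0.45031522  0.89286863 -0.00134986]
 [ 0.00209392 -0.00256787 -0.99999451]] 63.236334933225024 [ 4.45442368e-01  3.11238604e-01  1.72602913e+00  9.56928692e-05
  1.10763719e+00 -6.58280090e-01]
```

View pics/hov2.png

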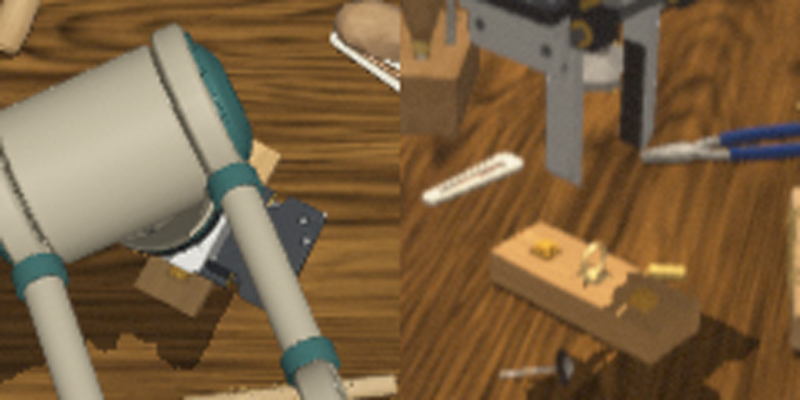

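The side crop shows the fingers straddling above the ring at (592,262). The aim looks right, so I'll descend to just above the block.

>>> {"method": "jog_arm", "body": {
  "increments": [
    [-0.2, [0.1, 0.2, -2], [0, 0, 0]],
    [-0.2, [0, 0, -2], [0, 0, 0]],
    [-0.2, [0, 0, -2], [0, 0, 0]],
    [-0.2, [0, 0, -1], [0, 0, 0]],
    [-0.2, [0, 0, -0.7], [0, 0, 0]],
    [-0.2, [0, 0, 0], [0, 0, 0]]
  ],
  "newtons": 15
}}

```text
t: 5.92
eef_pos: [0.4602, 0.2979, 0.2259]
tcp_rot: [[-0.893, 0.45, 0.0], [0.45, 0.893, 0.0], [-0.0, 0.0, -1.0]]
force: [-0.0, 0.6, -0.3]
grip_width: 0.601
grasp_force: 0.0
```

```bash
python3 - <<'E'
from workcell import robot
import cv2,numpy as np
s=robot.read_state();print(s["t"],s["eef_pos"],s["force"])
b=robot.grab_frame("side")["image"][250:350,280:380]
cv2.imwrite("pics/low.png",cv2.resize(b,(600,600),interpolation=cv2.INTER_CUBIC))
E
```

```text
5.925 [0.46019593 0.29791478 0.22589337] [-0.02851839  0.59950689 -0.3406451 ]
```

View pics/low.png

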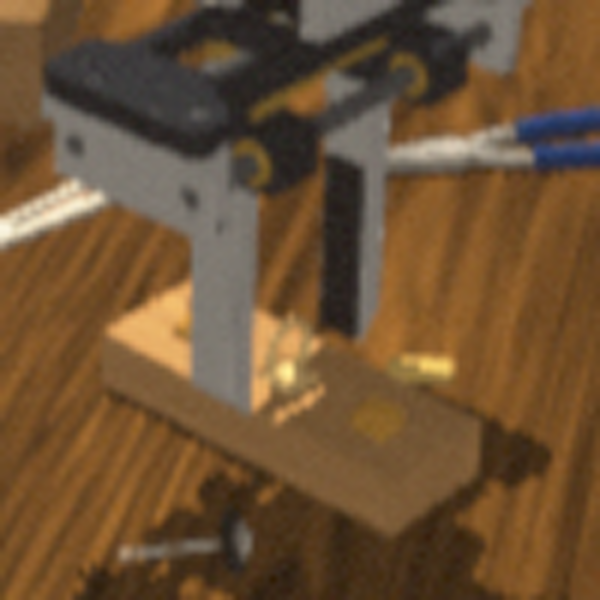

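The fingers stand either side of the hoop at (222,400) and (350,330), with the ring centred between them at (290,365). I'll close on it.

>>> {"method": "jog_arm", "body": {
  "increments": [
    [0.5, [0, 0, -0.1], [0, 0, 0]],
    [0.8, [0, 0, 0], [0, 0, 0]],
    [1, [0, 0, 0], [0, 0, 0]],
    [1, [0, 0, 0], [0, 0, 0]],
    [1, [0, 0, 0], [0, 0, 0]],
    [1, [0, 0, 0], [0, 0, 0]],
    [1, [0, 0, 0], [0, 0, 0]]
  ],
  "newtons": 25
}}

```text
t: 6.85
eef_pos: [0.4602, 0.2979, 0.2248]
tcp_rot: [[-0.893, 0.45, -0.0], [0.45, 0.893, -0.001], [0.0, -0.001, -1.0]]
force: [-1.0, -2.3, 3.2]
grip_width: 0.214
grasp_force: 25.0
```

>>> {"method": "jog_arm", "body": {
  "increments": [
    [1, [0, 0, 0.3], [0, 0, 0]],
    [1, [0, 0, 0.7], [0, 0, 0]],
    [1, [0, 0, 2], [0, 0, 0]],
    [1, [0, 0, 4], [0, 0, 0]],
    [1, [0, 0, 4], [0, 0, 0]],
    [1, [0, 0, 0], [0, 0, 0]]
  ]
}}

```text
t: 7.6
eef_pos: [0.4614, 0.299, 0.3386]
tcp_rot: [[-0.893, 0.45, 0.008], [0.45, 0.893, 0.005], [-0.005, 0.008, -1.0]]
force: [0.1, -0.2, -0.4]
grip_width: 0.215
grasp_force: 25.0
```

```bash
python3 - <<'E'
from workcell import robot
import cv2,numpy as np,pickle
from h import *
s=robot.read_state();print(s["t"],s["eef_pos"],s["force"],s["grip_width"],s["grasp_force"])
f=robot.grab_frame("side");pickle.dump(f,open("lift.pkl","wb"))
p=s["eef_pos"]+s["tcp_rot"]@[0,0,.199]; print(proj("side",p), (proj("side",p)-[290,220]+.5)*7.5)
b=f["image"][220:300,290:370]
cv2.imwrite("pics/lift.png",cv2.resize(b,(600,600),interpolation=cv2.INTER_CUBIC))
E
```

```text
7.6 [0.46144664 0.29895463 0.33857773] [ 0.06035086 -0.18105903 -0.43133957] 0.2145975302044076 24.999923497924783
[[326.44473518 262.60122564]] [[277.08551387 323.25919233]]
```

View pics/lift.png

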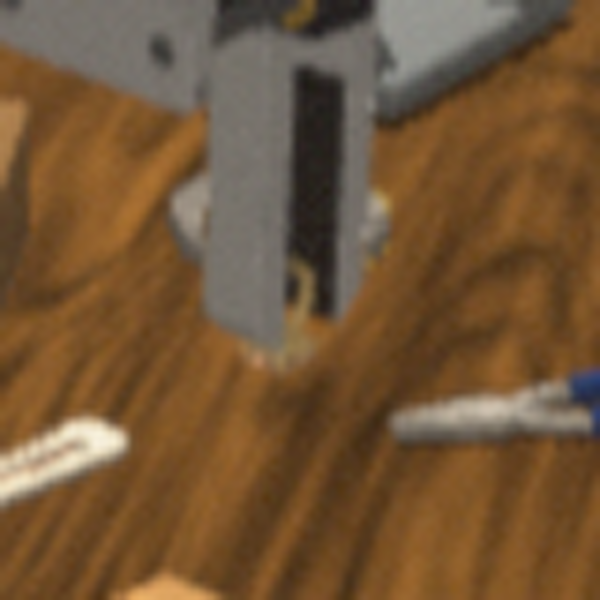

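The ring is in the fingers and clear of the block, with its head just below the tips at about (280,360), level and as expected. Next I'll compute the target and mandrel clearance.

```bash
python3 - <<'E'
from h import *
from workcell import robot
s=robot.read_state()
print("mandrel handle end",ray("top",(305,206),.317),"base",ray("top",(395,238),.01),"handle mid",ray("top",(350,215),.23))
a=-.386; Rz=R.from_euler('z',a).as_matrix(); o=np.array([.5447,-.2122,0])
L=o+Rz@[-.0087,.0315,.14]; u=Rz@[-.5,0,.8660254]; foc=L+.07*u
y=Rz[:,1]; z=-u; T=np.c_[np.cross(y,z),y,z]; p=foc+.2088*u
print("L",L,"foc",foc,"TCP",p,"dcm",(p-s["eef_pos"])*100); print(T)
print("turn",np.degrees(R.from_matrix(T@s["tcp_rot"].T).as_rotvec()), "cam y",y)
E
```

```text
mandrel handle end [0.5533377  0.18914823 0.317     ] base [ 0.53033822 -0.0225354   0.01      ] handle mid [0.5508587  0.09931454 0.23      ]
L [ 0.54849943 -0.17974227  0.14      ] foc [ 0.51607464 -0.16656527  0.20062178] TCP [ 0.41935614 -0.12726015  0.38144788] dcm [ -4.13397928 -42.58011085   4.49504458]
[[-0.80230534  0.37648575  0.46321121]
 [ 0.32604622  0.92642241 -0.18824287]
 [-0.5         0.         -0.8660254 ]]
turn [-12.56585149 -27.09103486   4.46731543] cam y [0.37648575 0.92642241 0.        ]
```

>>> {"method": "jog_arm", "body": {
  "increments": [
    [1, [-2, -1, 4], [0, 0, 0]],
    [1, [-3, -3, 4.5], [0, 0, 0]],
    [1, [-3.8, -4.5, 4.4], [0, 0, 0]],
    [1, [0, -4.6, 0], [0, 0, 0]],
    [1, [0, -4.6, 0], [0, 0, 0]],
    [1, [0, -4.6, 0], [0, 0, 0]],
    [1, [0, -4.6, 0], [0, 0, 0]],
    [1, [0, -4.6, 0], [-3.1, -6.8, 1.1]],
    [1, [0, -4.6, 0], [-3.1, -6.8, 1.1]],
    [1, [0, -4.6, 0], [-3.1, -6.8, 1.1]],
    [1, [0, 0, 0], [-3.3, -6.7, 1.2]],
    [1, [0, 0, 0], [0, 0, 0]]
  ]
}}

```text
t: 9.15
eef_pos: [0.3767, -0.1022, 0.4554]
tcp_rot: [[-0.805, 0.379, 0.457], [0.328, 0.925, -0.19], [-0.495, -0.003, -0.869]]
force: [-1.2, -1.0, 0.3]
grip_width: 0.215
grasp_force: 25.0
```

```bash
cat > tgt.py <<'E'
from h import *
from workcell import robot
s=robot.read_state()
Rz=R.from_euler('z',-.386).as_matrix(); L=np.array([.5485,-.1797,.14]); u=Rz@[-.5,0,.8660254]; foc=L+.07*u
y=Rz[:,1]; z=-u; T=np.c_[np.cross(y,z),y,z]; p=foc+.2088*u
print(s["t"],"dcm",(p-s["eef_pos"])*100,"u",u,"turn",np.degrees(R.from_matrix(T@s["tcp_rot"].T).as_rotvec()),s["grip_width"],s["grasp_force"],s["joint_positions"])
E
python3 tgt.py
```

```text
9.15 dcm [ 4.26538309 -2.50367922 -7.39804933] u [-0.46321121  0.18824287  0.8660254 ] turn [ 0.03541162 -0.39340393  0.16611066] 0.21520210976840343 24.999836735704548 [-0.45971037 -0.18374687  1.93342484  0.0420151   0.87578072 -1.66084621]
```

>>> {"method": "jog_arm", "body": {
  "increments": [
    [1, [0.7, -0.6, -1.2], [0, -0.4, 0.2]],
    [1, [0.9, -0.5, -1.6], [0, 0, 0]],
    [1, [0.9, -0.5, -1.6], [0, 0, 0]],
    [1, [0.8, -0.4, -1.4], [0, 0, 0]],
    [1, [0.6, -0.3, -1.0], [0, 0, 0]],
    [1, [0.4, -0.2, -0.6], [0, 0, 0]],
    [1, [0, 0, 0], [0, 0, 0]],
    [1, [0, 0, 0], [0, 0, 0]]
  ]
}}

```text
t: 10.15
eef_pos: [0.421, -0.1271, 0.3835]
tcp_rot: [[-0.801, 0.374, 0.467], [0.322, 0.927, -0.19], [-0.504, -0.001, -0.864]]
force: [-0.1, -1.1, -0.3]
grip_width: 0.213
grasp_force: 25.0
```

```bash
python3 tgt.py; python3 - <<'E'
from h import *
from workcell import robot
p=[]
for n,(x,y) in dict(top=(420,170),side=(290,120)).items():
    f=robot.grab_frame(n); p.append(cv2.resize(f["image"][y:y+100,x:x+100],(400,400),interpolation=cv2.INTER_CUBIC))
    print(n,[((proj(n,q)-[x,y]+.5)*4).round() for q in([.5161,-.1666,.2006],[.5485,-.1797,.14])])
cv2.imwrite("pics/end.png",np.hstack(p))
E
```

```text
10.15 dcm [-0.16342991 -0.01424989 -0.20219711] u [-0.46321121  0.18824287  0.8660254 ] turn [ 0.17078824  0.21848718 -0.16047679] 0.2125487462863067 24.999911033803528 [-0.47049728 -0.04585755  2.01027333  0.07061739  0.65169999 -1.70308748]
top [array([[228., 262.]]), array([[219., 217.]])]
side [array([[224., 186.]]), array([[180., 258.]])]
```

View pics/end.png

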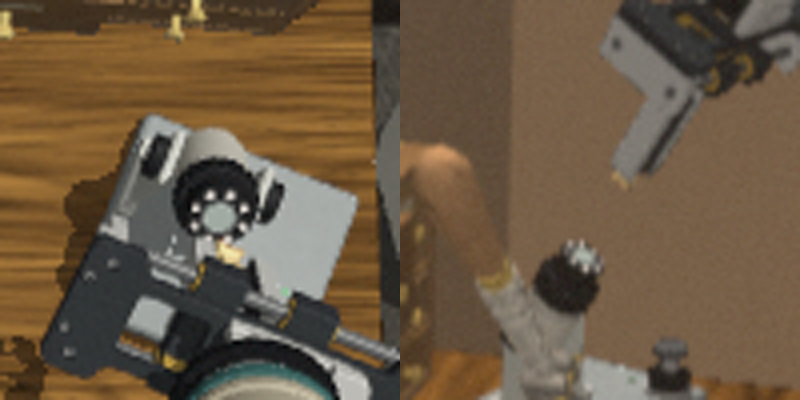

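Side crop: the ring's face is at (622,183) against a predicted (624,186), and the lens is at (583,255) against (580,258), so they agree. The plunger is up. One small correction, then I'll hand in.

>>> {"method": "jog_arm", "body": {
  "increments": [
    [1, [-0.1, 0, -0.1], [0, 0, 0]],
    [1, [0, 0, 0], [0, 0, 0]],
    [1, [0, 0, 0], [0, 0, 0]],
    [1, [0, 0, 0], [0, 0, 0]],
    [1, [0, 0, 0], [0, 0, 0]]
  ]
}}

```text
t: 10.88
eef_pos: [0.42, -0.1272, 0.3821]
tcp_rot: [[-0.801, 0.374, 0.467], [0.322, 0.927, -0.189], [-0.504, -0.001, -0.864]]
force: [-0.6, 0.4, -0.6]
grip_width: 0.214
grasp_force: 25.0
```

```bash
python3 tgt.py; python3 -c "
from workcell import robot
print(robot.job_done())"
```

```text
10.875 dcm [-0.06192722 -0.0056708  -0.0652525 ] u [-0.46321121  0.18824287  0.8660254 ] turn [ 0.16338188  0.19476882 -0.15282798] 0.21448008899359186 25.000173255658638 [-0.47202029 -0.04603658  2.01407275  0.07195855  0.64860439 -1.70552931]
the job is handed in; nothing more can be done
None
```

I pressed the plunger to its stop and let it spring back. The signet ring is now gripped about 70 mm in front of the lens, with the arm within about 1 mm and 0.3° of my computed pose. The job is handed in, but no verdict was returned.

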